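# Slide the top-heavy bottle carrier into its bay and latch it

## Task

With the fingertips, push the tall two-bottle carrier by its low base so that it slides over the bench, squarely into the metal bay, until it is fully home against the back stop; then push the bay's latch bar round until it is fully closed across the front of the carrier. The carrier is top-heavy: push only on its low grey base, never touch the part above (frame, bottles, handle), and do not let it rock, tip or leave the bench. Leave everything else on the bench where it stands.

Things in the scene. Friction and masses are not known exactly. Their poses are not given: they have to be found in the camera images.
- carrier: The bottle carrier, loose, 0.65 to 0.95 kg. Base: solid grey plastic block 110 (x) x 156 (y) x 35 mm high. Origin: centre of the base's underside; z up, x points forward (into the bay when home), its pushing face is the -x side, facing the robot. The upper part stands over x = -24..+54 mm, so the base sticks out 31 mm towards the robot as a ledge below it. Overall height 244 mm. Sliding it takes up to about 12 N.
- carrier_top: Rigidly fixed upper part of the carrier (not to be touched): white slatted frame from 35 to 110 mm high, two capped amber bottles up to 192 mm, and a carrying handle bar along y at 235 mm, all over x = -24..+54 mm, y = -77..+77 mm of the carrier's frame. Same frame and origin as the carrier.
- bay: Fixed aluminium bay, a U on the bench with no floor. Its origin and axes are those which the carrier has when fully home and central (x away from the robot into the bay, z up; origin at bench height). Back stop: inner face at x = +55 mm. Side rails: inner faces at y = +-90 mm (12 mm play each side), from x = -34 mm on; from there to x = -67 mm they flare out to about y = +-107 mm; at the mouth a round post of 18 mm stands at (-67, +-118) mm. Rails 45 mm high, posts 50 mm.
- latch (a joint): Angle of the latch bar about its upright pivot on the right-hand (-y) post of the bay, rad. 0: swung wide open, the bar points along the direction 215 degrees (towards the robot and outward) in the bay's frame; it grows as the bar swings clockwise seen from above; at its stop, 2.18, the bar lies along the bay's +y across the mouth, its inner face 7 mm clear of the homed carrier's base. It stays where it is left: about 1 N at its end moves it.
- latch_hinge (a point): Point on the latch pivot axis, at (-67, -118, 22) mm in the bay's frame, mid-height of the bar. Its x axis points along the bar.
- latch_end (a point): Point near the free end of the latch bar, 96 mm from the pivot, 22 mm above the bench, on the axis of an upright black peg of 12 mm diameter whose top is 44 mm above the bench. The flat steel bar is 100 mm long, 10 mm thick, and stands from 10 to 34 mm above the bench.
- amber_bottle: Bystander: amber glass bottle, 64 mm across, 150 mm tall; origin at the centre of its underside. Leave it alone.
- clear_bottle: Bystander: clear glass bottle, 60 mm across, 130 mm tall; origin at the centre of its underside. Leave it alone.
- beaker: Bystander: open glass beaker, 68 mm across, 85 mm tall; origin at the centre of its underside. Leave it alone.
- salt_jar: Bystander: small white plastic jar, 56 mm across, 70 mm tall; origin at the centre of its underside. Leave it alone.
- spatula: Bystander: spatula lying on the bench; origin near its middle, x along its length. Leave it alone.

How it is judged:
By the outcome, as a careful person would: the job done as asked, in the order asked, and still so for the second after the job is handed in, with the robot touching nothing.
It also fails if it takes over 64 s, if anything falls off the work surface, if the arm or the gripper's body presses on something with over 40 N, if the wrist force passes 120 N, or if a joint passes its speed limit or range.

## Robot

A 7-joint arm with a two-finger parallel gripper is mounted at the origin on the work surface. World frame = base frame: x ahead of the robot, y to its left, z up, the work surface at z = 0. Lengths are in mm, angles in rad, forces in N, time in s.
With the tool pointing down it reaches from about 400 to 875 mm from the base axis. Payload 4.4 kg.
Tool frame: the origin (TCP) lies on the centre line of the jaws, within the pads' length; the fingertips stand 25 mm ahead of it and the grasp point (between the pads) lies 6 mm ahead of it; x points along the fingers, y is the direction in which the jaws open and shut, and the axes are right-handed (so a half turn about x gives the same grasp; the last joint's range is limited). The gripper opens to 85 mm and grips with 20 to 120 N. Pads are 22 mm wide; open, the fingers measure 114 mm over their backs; the gripper's body (76 mm by 85 mm) begins 54 mm behind the grasp point. The pads swing forward as they close: fully open they stand 13 mm farther back than shut.
Start: joints at [1.065, 0.628, 0.038, 1.517, -0.027, 0.996, -0.02], TCP at [276.77, -588.146, 256.313] pointing down, gripper open.
Joint ranges: [-3.06, 3.06], [-0.37, 2.12], [-1.25, 1.32], [0.18, 2.47], [-1.1, 4.24], [0.23, 1.98], [-2.94, 2.94]. Speed limits (rad/s): [2.57, 2.57, 3.14, 3.14, 3.14, 3.14, 3.14].

## Interface

Orientations are given as [roll, pitch, yaw] about the fixed x, y, z axes, in that order (R = Rz(yaw) Ry(pitch) Rx(roll)).
In Python, from cell import * gives the robot as it stands. The module is installed in compiled form; this text tells all that it offers.
- The arm moves only by the tool jog_arm, never from a script. Its argument "series" is a list of rows, each a list of 3 entries, a list of its own where there are three numbers: the turn, a rotation vector about the tool's x, y, z in degrees, then the shift along the tool's x, y, z in mm, then the gripper's target within -1 to 1 (shut at 1, half-way at 0, fully open at -1). In form: [[[rx, ry, rz], [dx, dy, dz], hand], ...]. A call has 1 to 8 rows; each row shifts and turns the commanded pose from where the row before left it, along the tool's axes as they then stand; what a row does not reach is not made up. A row lasts 1/8 s, in which the tool goes at most 62.5 mm and 10.7 degrees, less where a joint would pass 70% of its speed; a pose out of reach is approached as far as the arm can. A call is refused whole if a number of a shift passes 62.5 or a number of a turn 10.7, either way. A call with a gripper value outside its range is refused whole. The fingers move at their own pace and stop on an object; the grip force is fixed at half the most. Time passes only in rows, so rows that do not move let the fingers close. It gives the time, the measured TCP pose, the force and the opening at its end, in the units of the state.
- read_state(): the state, without advancing time (a new reading comes with each control period).
- get_image(name): name is "scene" or "top" or "wrist"; returns a dict with "img" (420x560x3 uint8, red, green, blue), "range_z" (420x560 float32, mm along the optical axis (not along the pixel's ray), 0 where there is no reading), "fovy" (degrees; the focal length in pixels is half the picture's height over the tangent of half this angle, whatever the lens; pixels are square), "cx", "cy" (the principal point, pixels), "cam_to_world" (4x4, takes a point from camera to world coordinates). Camera axes: x right, y up, looking along -z (the intrinsics and any distortion apply to the point x, -y, -z); pixel columns grow to the right and rows downward; lengths in mm; the calibration is good to about 2 mm. A picture is of the moment at which its call begins.
- finish_job(): hands the job in, once; it reports no verdict.
The state is a dict: "clock": time; "qpos": joint angles; "qd": joint speeds; "tau": joint torques, N m; "eef_pos": TCP position; "tool_rot": TCP orientation; "force": force on the tool from outside, world axes, zero at the start; "torque": the same for the moment, N m; "width": finger opening in mm.
Only numpy, scipy, OpenCV 4.12 (cv2) and the standard library are available. Lean on these libraries where they do the work, as an engineer would, in place of code of your own. Each camera call takes 0.05 s, during which the arm holds its last target. There are 200 camera calls.

## Working session

There is one attempt and no reset: what is moved stays moved. The work goes in short steps, Python scripts to look and compute and a tool call to move; the robot and the scene stay as the last step left them, time stands still between calls to the robot, and variables do not carry over. Pictures are saved under pics/ and viewed, about 8 in all and at most 12, crops included, and the job is handed in when it is done.

Besides the shell and the picture viewer there is one more tool, called after "Emit:" in YAML: its name, and indented under it one key for each argument. jog_arm: Moves the arm, as the interface text tells. Its arguments: {"type":"object","properties":{"series":{"type":"array"}},"required":["series"]}

```bash
mkdir -p pics; cat > h.py <<'E'
from cell import *
import numpy as np, cv2
def cloud(d):
    h,w=d["range_z"].shape; f=h/2/np.tan(np.radians(d["fovy"])/2)
    u,v=np.meshgrid(np.arange(w),np.arange(h)); z=d["range_z"]
    p=np.stack([(u-d["cx"])/f*z,-(v-d["cy"])/f*z,-z,np.ones_like(z)],-1)@np.array(d["cam_to_world"]).T
    p[z==0]=np.nan
    return p[...,:3]
def save(d,n): cv2.imwrite(f"pics/{n}.png",d["img"][...,::-1])
E
python3 - <<'E'
from h import *
print(read_state())
for n in("top","scene"):
    d=get_image(n); save(d,n+"0"); np.save(n+"0.npy",cloud(d)); print({k:v for k,v in d.items() if k not in("img","range_z")})
E
```

```text
{'clock': 0.0, 'qpos': array([ 1.06518755,  0.62930604,  0.03839352,  1.51837405, -0.0270068 ,
        0.99629675, -0.01998247]), 'qd': array([ 0.00073236,  0.00055002, -0.00061044, -0.00170686, -0.00052183,
        0.00199605,  0.00081224]), 'tau': array([ 1.43838220e-04, -5.63396108e+01,  1.22621041e+00, -1.93444043e+01,
        1.09624013e-02,  1.06006226e-02, -1.58234633e-05]), 'eef_pos': array([ 276.55564644, -587.59337215,  255.41219974]), 'tool_rot': array([-1.57694239,  1.56892821,  2.00451191]), 'force': array([-0.3979248 , -0.80995594, -0.9577877 ]), 'torque': array([0.02369662, 0.00451891, 0.02223213]), 'width': 85.21582476375325}
{'fovy': 50.14624563351475, 'cx': 291.3819283861818, 'cy': 203.547667035631, 'cam_to_world': array([[ 2.36448038e-02,  9.95630518e-01, -9.03371225e-02,
         4.44117514e+02],
       [-9.99582354e-01,  2.20430779e-02, -1.86874179e-02,
        -2.36295670e+01],
       [-1.66144553e-02,  9.07412539e-02,  9.95735901e-01,
         1.14720811e+03],
       [ 0.00000000e+00,  0.00000000e+00,  0.00000000e+00,
         1.00000000e+00]])}
{'fovy': 52.2011605777915, 'cx': 283.13853271106876, 'cy': 214.4890522440232, 'cam_to_world': array([[ 2.73058924e-01, -7.49045731e-01,  6.03630117e-01,
         1.36293290e+03],
       [ 9.61892244e-01,  2.21863788e-01, -1.59811672e-01,
        -2.54150688e+02],
       [-1.42174138e-02,  6.24265131e-01,  7.81083166e-01,
         1.16883001e+03],
       [ 0.00000000e+00,  0.00000000e+00,  0.00000000e+00,
         1.00000000e+00]])}
```

View pics/top0.png

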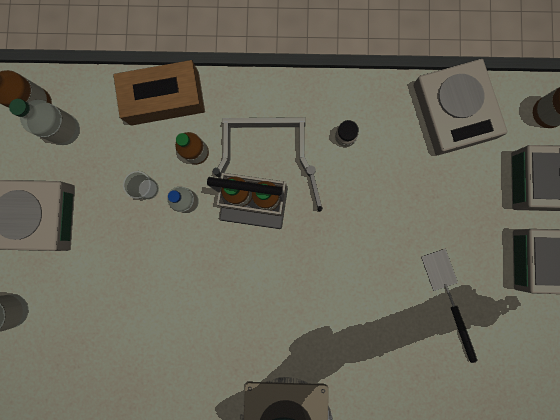

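View pics/scene0.png

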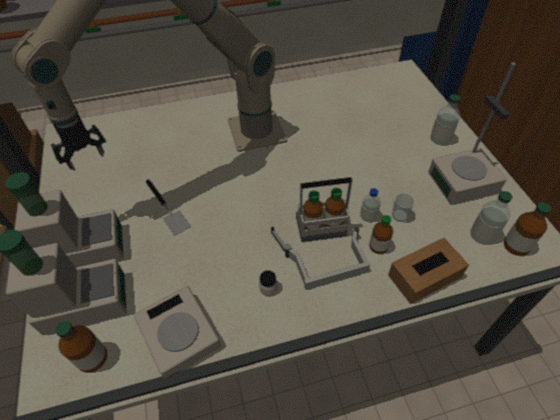

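The top view shows the carrier (about px 250,200) standing in front of the bay (px 222–305, 118–175). The latch runs open from (310,170) to (320,208). The amber bottle (190,147) and clear bottle (180,198) are to the left, and the jar (347,132) is to the right.

```bash
python3 - <<'E'
from h import *
p=np.load("top0.npy"); im=cv2.imread("pics/top0.png")
def reg(u0,u1,v0,v1,z0,z1):
    q=p[v0:v1,u0:u1].reshape(-1,3); return q[(q[:,2]>z0)&(q[:,2]<z1)]
b=p[300:330,100:200].reshape(-1,3); print("bench z",np.nanmedian(b[:,2]))
r=reg(212,320,112,180,38,56); 
print("rails n",len(r))
print("rail rect",cv2.minAreaRect(r[(r[:,0]>np.nanmax(r[:,0])-120)][:,:2].astype(np.float32)))
# inner faces: sample rows/cols
for v in range(112,182,6):
    row=[(u,*p[v,u].round(0)) for u in range(208,325) if 38<p[v,u,2]<60]
    us=[x[0] for x in row]
    # runs
    runs=np.split(np.arange(len(us)),np.where(np.diff(us)>1)[0]+1) if us else []
    print(v,[ (row[a[0]][1:3],row[a[-1]][1:3]) for a in runs])
c=reg(212,292,195,232,26,41); rc=cv2.minAreaRect(c[:,:2].astype(np.float32))
print("ledge",rc,cv2.boxPoints(rc).round(0).tolist(),np.median(c[:,2]))
l=reg(303,328,165,215,24,56); rl=cv2.minAreaRect(l[:,:2].astype(np.float32)); print("latch",rl,cv2.boxPoints(rl).round(0).tolist())
pg=reg(312,328,202,215,36,56); print("peg",pg.mean(0),len(pg))
h=reg(200,290,170,200,215,260); print("handle",cv2.minAreaRect(h[:,:2].astype(np.float32)))
for n,(a,b_,c_,d_) in dict(amber=(172,206,128,165),clear=(163,196,183,214),jar=(332,362,118,148),beaker=(120,162,170,204)).items():
    q=reg(a,b_,c_,d_,40,250); print(n,q[:,:2].min(0).round(),q[:,:2].max(0).round(),q[:,2].max().round())
s=cv2.resize(im[100:240,160:370],None,fx=3.7,fy=3.7,interpolation=cv2.INTER_CUBIC); cv2.imwrite("pics/crop0.png",s)
E
```

```text
bench z -0.5083021447330793
rails n 1028
rail rect ((701.8831176757812, 67.84703063964844), (120.26046752929688, 217.71963500976562), 0.8670185804367065)
112 []
118 [((np.float64(757.0), np.float64(177.0)), (np.float64(761.0), np.float64(-32.0)))]
124 [((np.float64(741.0), np.float64(174.0)), (np.float64(741.0), np.float64(163.0))), ((np.float64(745.0), np.float64(-20.0)), (np.float64(746.0), np.float64(-27.0)))]
130 [((np.float64(726.0), np.float64(174.0)), (np.float64(726.0), np.float64(163.0))), ((np.float64(729.0), np.float64(-20.0)), (np.float64(729.0), np.float64(-28.0)))]
136 [((np.float64(711.0), np.float64(173.0)), (np.float64(711.0), np.float64(163.0))), ((np.float64(715.0), np.float64(-20.0)), (np.float64(716.0), np.float64(-31.0)))]
142 [((np.float64(695.0), np.float64(172.0)), (np.float64(697.0), np.float64(160.0))), ((np.float64(698.0), np.float64(-21.0)), (np.float64(699.0), np.float64(-31.0)))]
148 [((np.float64(680.0), np.float64(172.0)), (np.float64(681.0), np.float64(162.0))), ((np.float64(684.0), np.float64(-21.0)), (np.float64(685.0), np.float64(-31.0)))]
154 [((
[... 717 characters left out ...]
p.float64(603.0), np.float64(157.0)))]
ledge ((533.3887329101562, 94.2999038696289), (155.71914672851562, 83.76453399658203), 83.02445983886719) [[482.0, 22.0], [566.0, 12.0], [584.0, 166.0], [501.0, 177.0]] 34.48303743082579
latch ((589.5809326171875, -61.39739227294922), (120.71485900878906, 24.530656814575195), 19.623136520385742) [[529.0, -70.0], [537.0, -93.0], [651.0, -53.0], [642.0, -30.0]]
peg [535.591499   -73.35404673  42.78320449] 20
handle ((561.43212890625, 91.20044708251953), (154.18150329589844, 18.127899169921875), 83.02835845947266)
amber [644. 215.] [707. 279.] 156.0
clear [518. 236.] [578. 295.] 134.0
jar [ 699. -163.] [ 752. -112.] 75.0
beaker [546. 335.] [612. 403.] 90.0
```

View pics/crop0.png

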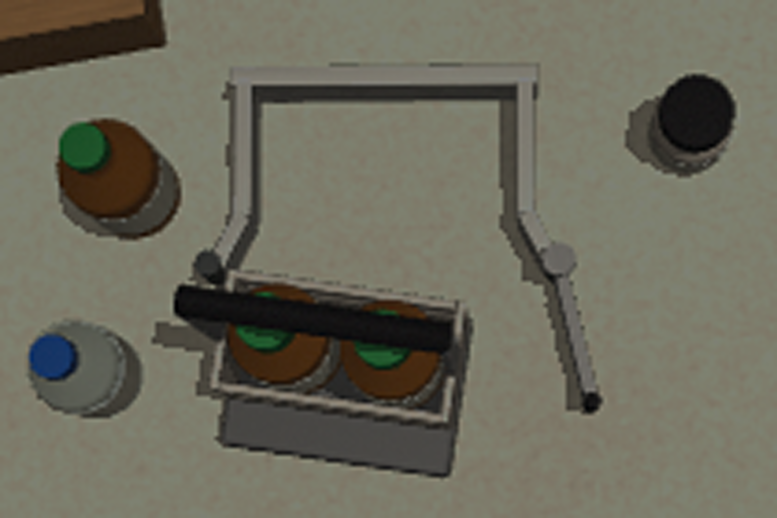

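```bash
cat >> h.py <<'E'
from scipy.spatial.transform import Rotation as Ro
def pose():
    s=read_state(); return np.array(s["eef_pos"]),Ro.from_euler("xyz",s["tool_rot"]),s
def target(yaw,tilt,flip=1):
    # tool x down, leaning forward by tilt along heading yaw (deg); tool y = flip*left
    a,t=np.radians(yaw),np.radians(tilt); f=np.array([np.cos(a),np.sin(a),0]); l=np.array([-np.sin(a),np.cos(a),0])*flip
    x=np.sin(t)*f-np.cos(t)*np.array([0,0,1.]); return Ro.from_matrix(np.c_[x,l,np.cross(x,l)])
def plan(p0,R0,p1,R1,n):
    w=(R0.inv()*R1).as_rotvec()/n; R=R0; out=[]
    for k in range(n):
        d=R.inv().apply((np.array(p1)-p0)/n); out.append([np.degrees(w).round(1).tolist(),d.round(1).tolist()]); R=R*Ro.from_rotvec(w)
    return out
E
python3 - <<'E'
from h import *
p=np.load("top0.npy")
q=p[112:182,205:325].reshape(-1,3); q=q[(q[:,2]>47)&(q[:,2]<54)]
for s in(1,-1):
    m=q[(q[:,0]<650)&((q[:,1]-71)*s>80)]; print("post",s,len(m),m.mean(0),m.min(0),m.max(0))
# back-stop inner edge and rail inner edges
for u in range(232,300,12):
    c=[p[v,u] for v in range(112,130) if 38<p[v,u,2]<56]; print(u,c[0][:2].round(1),c[-1][:2].round(1))
P,R,s=pose(); print(R.as_matrix().round(2))
for fl in(1,-1): print(fl,np.degrees((R.inv()*target(-7,20,fl)).magnitude()))
T=target(-7,20); 
best=min((1,-1),key=lambda f:(R.inv()*target(-7,20,f)).magnitude()); print("flip",best)
T=target(-7,20,best)
for r in plan(P,R,[420,-250,250],R*Ro.from_rotvec((R.inv()*T).as_rotvec()*.5),8): print(r)
Rm=R*Ro.from_rotvec((R.inv()*T).as_rotvec()*.5)
print()
for r in plan(np.array([420,-250,250]),Rm,[430,105,160],T,8): print(r)
E
```

```text
post 1 42 [624.79809518 183.12910665  48.92434522] [612.76998999 164.5788649   47.13142907] [648.81833897 193.65778636  53.28792012]
post -1 16 [627.35309728 -46.2357921   52.06320147] [617.3608114  -56.73810818  47.34121708] [640.68247357 -39.42983701  53.94125173]
232 [757.3 151.8] [745.2 151.7]
244 [758.9 122. ] [746.1 121.6]
256 [758.   91.1] [746.4  91.2]
268 [758.5  60.9] [746.7  60.8]
280 [758.7  30.7] [748.4  30.4]
292 [7.618e+02 6.000e-01] [7.482e+02 4.000e-01]
[[-0.    0.43 -0.9 ]
 [ 0.   -0.9  -0.43]
 [-1.   -0.    0.  ]]
1 148.3190934086578
-1 37.779730000969145
flip -1
[[2.0, 1.2, 0.4], [0.7, -30.6, -34.2]]
[[2.0, 1.2, 0.4], [1.3, -31.7, -33.1]]
[[2.0, 1.2, 0.4], [1.7, -32.9, -31.9]]
[[2.0, 1.2, 0.4], [2.2, -34.0, -30.7]]
[[2.0, 1.2, 0.4], [2.6, -35.0, -29.5]]
[[2.0, 1.2, 0.4], [3.0, -36.1, -28.2]]
[[2.0, 1.2, 0.4], [3.4, -37.0, -26.9]]
[[2.0, 1.2, 0.4], [3.7, -38.0, -25.5]]

[[2.0, 1.2, 0.4], [11.5, -43.9, -6.4]]
[[2.0, 1.2, 0.4], [11.3, -44.1, -4.6]]
[[2.0, 1.2, 0.4], [11.1, -44.3, -2.8]]
[[2.0, 1.2, 0.4], [10.9, -44.5, -1.0]]
[[2.0, 1.2, 0.4], [10.6, -44.5, 0.7]]
[[2.0, 1.2, 0.4], [10.3, -44.6, 2.5]]
[[2.0, 1.2, 0.4], [10.0, -44.5, 4.3]]
[[2.0, 1.2, 0.4], [9.6, -44.4, 6.0]]
```

Emit:
jog_arm:
  series:
    - [[2,1.2,0.4],[1,-31,-34],-1]
    - [[2,1.2,0.4],[1,-32,-33],-1]
    - [[2,1.2,0.4],[2,-33,-32],-1]
    - [[2,1.2,0.4],[2,-34,-31],-1]
    - [[2,1.2,0.4],[3,-35,-29.5],-1]
    - [[2,1.2,0.4],[3,-36,-28],-1]
    - [[2,1.2,0.4],[3,-37,-27],-1]
    - [[2,1.2,0.4],[4,-38,-25.5],-1]

```text
clock: 1.1
eef_pos: [420.5, -248.5, 249.1]
tool_rot: [2.962, 1.394, -0.021]
force: [0.5, -0.1, 0.5]
width: 85.4
```

Emit:
jog_arm:
  series:
    - [[2,1.2,0.4],[11.5,-44,-6],-1]
    - [[2,1.2,0.4],[11,-44,-5],-1]
    - [[2,1.2,0.4],[11,-44,-3],-1]
    - [[2,1.2,0.4],[11,-44.5,-1],-1]
    - [[2,1.2,0.4],[11,-44.5,1],-1]
    - [[2,1.2,0.4],[10,-44.5,2.5],-1]
    - [[2,1.2,0.4],[10,-44.5,4],-1]
    - [[2,1.2,0.4],[10,-44.5,6],-1]

```text
clock: 2.1
eef_pos: [428.4, 62.9, 188.6]
tool_rot: [3.127, 1.297, -0.098]
force: [0.8, -0.6, 0.1]
width: 85.5
```

```bash
python3 - <<'E'
from h import *
P,R,s=pose(); print(P,s["qpos"].round(2),s["width"]); print(R.as_matrix().round(3))
# contact TCP: front corner = TCP+12*x+11*fwd ; want front corner z 15 at face
T=target(-7,20,-1); M=T.as_matrix(); off=12*M[:,0]-11*M[:,2]; print("off",off)
f=np.array([.9925,-.122,0]); face=np.array([491.5,99.5,15])
C=face-off; print("contact TCP",C)
for r in plan(P,R,C-25*f,T,8): print(r)
E
```

```text
[428.36131691  62.86930976 188.59131322] [-0.77  0.46  0.68  2.4  -1.1   0.23 -0.78] 85.49194153804311
[[ 0.269 -0.083 -0.959]
 [-0.026 -0.997  0.079]
 [-0.963  0.004 -0.271]]
off [14.33322056 -1.75989819 -7.51408987]
contact TCP [477.16677944 101.25989819  22.51408987]
[[0.3, 0.5, 0.1], [20.7, -5.5, 3.2]]
[[0.3, 0.5, 0.1], [20.6, -5.5, 3.4]]
[[0.3, 0.5, 0.1], [20.6, -5.5, 3.6]]
[[0.3, 0.5, 0.1], [20.5, -5.5, 3.8]]
[[0.3, 0.5, 0.1], [20.5, -5.5, 4.0]]
[[0.3, 0.5, 0.1], [20.5, -5.5, 4.2]]
[[0.3, 0.5, 0.1], [20.4, -5.5, 4.5]]
[[0.3, 0.5, 0.1], [20.4, -5.5, 4.7]]
```

```bash
python3 - <<'E'
from h import *
P,R,s=pose()
for r in plan(P,R,[462,103,120],target(-7,10,-1),8): print(r)
E
```

```text
[[0.3, -0.7, 0.0], [9.3, -5.4, -1.3]]
[[0.3, -0.7, 0.0], [9.2, -5.4, -1.4]]
[[0.3, -0.7, 0.0], [9.2, -5.4, -1.5]]
[[0.3, -0.7, 0.0], [9.2, -5.4, -1.6]]
[[0.3, -0.7, 0.0], [9.2, -5.4, -1.7]]
[[0.3, -0.7, 0.0], [9.1, -5.4, -1.8]]
[[0.3, -0.7, 0.0], [9.1, -5.5, -1.8]]
[[0.3, -0.7, 0.0], [9.1, -5.5, -1.9]]
```

Emit:
jog_arm:
  series:
    - [[0.3,-0.7,0],[9,-5.4,-1.5],-1]
    - [[0.3,-0.7,0],[9,-5.4,-1.5],-1]
    - [[0.3,-0.7,0],[9,-5.4,-1.5],-1]
    - [[0.3,-0.7,0],[9,-5.4,-1.6],-1]
    - [[0.3,-0.7,0],[9,-5.4,-1.7],-1]
    - [[0.3,-0.7,0],[9,-5.4,-1.8],-1]
    - [[0.3,-0.7,0],[9,-5.5,-1.8],-1]
    - [[0.3,-0.7,0],[9,-5.5,-1.9],-1]

```text
clock: 3.1
eef_pos: [462.3, 102.4, 121.0]
tool_rot: [-3.106, 1.396, -0.089]
force: [-0.1, -0.3, -0.2]
width: 85.2
```

```bash
python3 - <<'E'
from h import *
P,R,s=pose(); print(P,s["qpos"].round(2)); print(R.as_matrix().round(3))
for r in plan(P,R,[463,103,26],target(-7,10,-1),8): print(r)
E
```

```text
[462.27180403 102.40582718 121.0470223 ] [-0.68  0.64  0.53  2.27 -1.09  0.27 -0.91]
[[ 0.174 -0.123 -0.977]
 [-0.015 -0.992  0.122]
 [-0.985 -0.006 -0.174]]
[[-0.0, -0.0, 0.0], [11.7, -0.0, 2.0]]
[[-0.0, -0.0, 0.0], [11.7, -0.0, 2.0]]
[[-0.0, -0.0, 0.0], [11.7, -0.0, 2.0]]
[[-0.0, -0.0, 0.0], [11.7, -0.0, 2.0]]
[[-0.0, -0.0, 0.0], [11.7, -0.0, 2.0]]
[[-0.0, -0.0, 0.0], [11.7, -0.1, 2.0]]
[[-0.0, -0.0, 0.0], [11.7, -0.1, 2.0]]
[[-0.0, -0.0, 0.0], [11.7, -0.1, 2.0]]
```

Emit:
jog_arm:
  series:
    - [[0,0,0],[11.5,0,2],-1]
    - [[0,0,0],[11.5,0,2],-1]
    - [[0,0,0],[11.5,0,2],-1]
    - [[0,0,0],[11.5,0,2],-1]
    - [[0,0,0],[11.5,0,2],-1]
    - [[0,0,0],[11.5,0,2],-1]
    - [[0,0,0],[11.5,0,2],-1]
    - [[0,0,0],[7.5,0,1],-1]

```text
clock: 4.1
eef_pos: [482.3, 109.3, 60.4]
tool_rot: [3.028, 1.445, -0.239]
force: [0.7, 0.4, 0.2]
width: 85.7
```

```bash
python3 - <<'E'
from h import *
P,R,s=pose(); print(P,s["qpos"].round(2),s["force"]); print(R.as_matrix().round(3))
d=get_image("top"); c=cloud(d); save(d,"top1")
a=cv2.resize(d["img"][110:270,170:340],None,fx=3.2,fy=3.2,interpolation=cv2.INTER_CUBIC)
d=get_image("wrist"); b=cv2.resize(d["img"],None,fx=.6,fy=.6)
cv2.imwrite("pics/m1.png",np.hstack([cv2.copyMakeBorder(x,0,512-x.shape[0],0,0,0) for x in (cv2.resize(a,(464,437)),b)])[...,::-1])
E
```

```text
[482.30809355 109.31235875  60.40735332] [-0.59  0.77  0.4   2.19 -1.1   0.23 -0.93] [0.71305985 0.36496224 0.24760873]
[[ 0.122 -0.126 -0.985]
 [-0.03  -0.992  0.123]
 [-0.992  0.014 -0.125]]
```

View pics/m1.png

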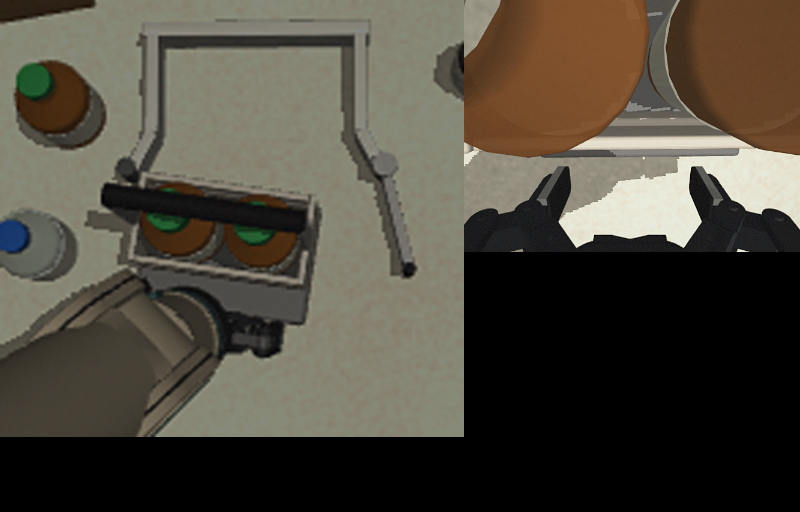

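```bash
cat > fk.py <<'E'
from h import *
from itertools import product
from scipy.optimize import least_squares
D=[([1.06518755,.62930604,.03839352,1.51837405,-.0270068,.99629675,-.01998247],[276.56,-587.6,255.4],[-1.57694239,1.56892821,2.00451191]),
([-.77,.46,.68,2.40,-1.1,.23,-.78],[428.4,62.9,188.6],[3.127,1.297,-.098]),
([-.68,.64,.53,2.27,-1.09,.27,-.91],[462.3,102.4,121.0],[-3.106,1.396,-.089]),
([-.59,.77,.40,2.19,-1.1,.23,-.93],[482.3,109.3,60.4],[3.028,1.445,-.239])]
def fk(q,g,s):
    h,L1,L2,L3,a,b,q0=g; Z=lambda t:Ro.from_euler("z",t); Y=lambda t:Ro.from_euler("y",t)
    R=Z(s[0]*q[0])*Y(q[1])*Z(s[1]*q[2]); p=np.array([0,0,h])+R.apply([a,0,L1])
    R=R*Y(q[3])*Z(s[2]*q[4]); p=p+R.apply([b,0,L2]); R=R*Y(q[5]); p=p+R.apply([0,0,L3]); R=R*Z(s[3]*q[6]+q0)
    return p,R   # tool x = R z
E
python3 - <<'E'
from fk import *
res=[]
for s in product((-1,1),repeat=3):
    s=(*s,1)
    def e(g): return np.concatenate([np.r_[fk(q,g,s)[0]-p,300*(fk(q,g,s)[1].apply([0,0,1])-Ro.from_euler("xyz",r).apply([1,0,0]))] for q,p,r in D])
    o=least_squares(e,[300,400,400,250,0,0,0]); res.append((o.cost,s,o.x.round(1)))
for r in sorted(res,key=lambda r:r[0])[:3]: print(r)
E
```

```text
(np.float64(365.5117409420654), (-1, -1, -1, 1), array([  289.9,   502.7,   352.7,   230.9,    59.5,   -19.3, -2393.3]))
(np.float64(15499.709950321383), (-1, 1, 1, 1), array([ -199.8,   960.1,   595. ,   -58.2,  -309.8,   298.3, -4057.8]))
(np.float64(25937.25322504781), (-1, -1, 1, 1), array([ 207. ,  471. ,  320. ,  134.6,   99.6,  -42.3, 1684.8]))
```

```bash
python3 - <<'E'
from fk import *
s=(-1,-1,-1,1)
for free in (0,1):
  g0=[290,420,380,230,0,0,0]
  idx=range(6) if free else range(4)
  def G(x): g=list(g0); 
  def full(x):
    g=list(g0)
    for i,v in zip(idx,x): g[i]=v
    return g
  def e(x): 
    g=full(x); return np.concatenate([np.r_[fk(q,g,s)[0]-p,300*(fk(q,g,s)[1].apply([0,0,1])-Ro.from_euler("xyz",r).apply([1,0,0]))] for q,p,r in D])
  o=least_squares(e,[g0[i] for i in idx]); g=full(o.x); print(o.cost,np.round(g,1)); print(o.fun.round(1))
  for r,z,t in [(478,33,10),(478,33,0),(478,33,-5),(478,45,0),(500,35,0),(530,33,5),(560,33,10),(620,33,15),(460,60,0)]:
    f=lambda q: np.r_[fk([0,q[0],0,q[1],0,np.pi-np.radians(t)-q[0]-q[1],0],g,s)[0][[0,2]]-[r,z]]
    q=least_squares(f,[.7,2.1]).x; print(r,z,t,q.round(2),"q6",round(np.pi-np.radians(t)-q.sum(),2))
E
```

```text
527.8087950670748 [461.1 526.2 405.4 401.9   0.    0.    0. ]
[24.  12.7  8.3  0.   0.   0.   8.   4.2 -5.5 -0.8 -1.3 -0.2 -2.   1.5
 -2.4  1.4 -1.9  0.3 -9.3  5.2 -0.4  2.1 -0.7  0.3]
478 33 10 [0.79 2.27] q6 -0.09
478 33 0 [0.8  2.09] q6 0.25
478 33 -5 [0.82 2.  ] q6 0.41
478 45 0 [0.77 2.09] q6 0.27
500 35 0 [0.81 2.03] q6 0.3
530 33 5 [0.81 2.05] q6 0.19
560 33 10 [0.82 2.06] q6 0.09
620 33 15 [0.85 1.99] q6 0.04
460 60 0 [0.73 2.14] q6 0.27
365.5117409420651 [289.9 502.7 352.7 230.9  59.5 -19.3   0. ]
[23.8 11.5 -1.   0.   0.   0.   0.   0.6  1.4 -0.8 -1.3 -0.2  0.8 -3.1
  0.8  1.4 -1.9  0.3 -1.7  1.2 -1.2  2.1 -0.7  0.3]
478 33 10 [0.77 2.3 ] q6 -0.1
478 33 0 [0.78 2.18] q6 0.18
478 33 -5 [0.79 2.12] q6 0.32
478 45 0 [0.75 2.18] q6 0.21
500 35 0 [0.78 2.12] q6 0.24
530 33 5 [0.8  2.09] q6 0.17
560 33 10 [0.81 2.06] q6 0.1
620 33 15 [0.85 1.93] q6 0.1
460 60 0 [0.71 2.24] q6 0.2
```

```bash
python3 - <<'E'
from h import *
P,R,s=pose()
for r in plan(P,R,[463,103,75],target(-7,3,-1),4): print(r)
for r in plan(np.array([463,103,75]),target(-7,3,-1),[463,103,50],target(-7,3,-1),4): print(r)
E
```

```text
[[-0.0, -1.0, -0.2], [-4.2, 2.2, 4.1]]
[[-0.0, -1.0, -0.2], [-4.1, 2.2, 4.2]]
[[-0.0, -1.0, -0.2], [-4.0, 2.2, 4.2]]
[[-0.0, -1.0, -0.2], [-4.0, 2.2, 4.3]]
[[0.0, 0.0, 0.0], [6.2, -0.0, 0.3]]
[[0.0, 0.0, 0.0], [6.2, -0.0, 0.3]]
[[0.0, 0.0, 0.0], [6.2, -0.0, 0.3]]
[[0.0, 0.0, 0.0], [6.2, -0.0, 0.3]]
```

Emit:
jog_arm:
  series:
    - [[0,-1,-0.2],[-4,2.2,4.2],-1]
    - [[0,-1,-0.2],[-4,2.2,4.2],-1]
    - [[0,-1,-0.2],[-4,2.2,4.2],-1]
    - [[0,-1,-0.2],[-4,2.2,4.2],-1]
    - [[0,0,0],[6,0,0.3],-1]
    - [[0,0,0],[6,0,0.3],-1]
    - [[0,0,0],[6,0,0.3],-1]
    - [[0,0,0],[6,0,0.3],-1]

```text
clock: 5.2
eef_pos: [462.9, 102.9, 50.6]
tool_rot: [3.14, 1.516, -0.127]
force: [0.1, 0.1, -0.1]
width: 85.2
```

```bash
python3 - <<'E'
from h import *
P,R,s=pose(); print(P,s["qpos"].round(3),s["force"]); print(R.as_matrix().round(3))
for r in plan(P,R,[463,103,32],target(-7,2,-1),6): print(r)
E
```

```text
[462.90008671 102.88850063  50.62819993] [-0.549  0.784  0.384  2.199 -1.051  0.285 -0.947] [ 0.11956153  0.08936763 -0.07644567]
[[ 0.055 -0.125 -0.991]
 [-0.007 -0.992  0.125]
 [-0.998  0.    -0.055]]
[[-0.0, -0.2, -0.0], [3.1, -0.0, 0.2]]
[[-0.0, -0.2, -0.0], [3.1, -0.0, 0.1]]
[[-0.0, -0.2, -0.0], [3.1, -0.0, 0.1]]
[[-0.0, -0.2, -0.0], [3.1, -0.0, 0.1]]
[[-0.0, -0.2, -0.0], [3.1, -0.0, 0.1]]
[[-0.0, -0.2, -0.0], [3.1, -0.0, 0.1]]
```

Works within limits at ~3° tilt. Going down.

Emit:
jog_arm:
  series:
    - [[0,0,0],[3,0,0.2],-1]
    - [[0,0,0],[3,0,0.2],-1]
    - [[0,0,0],[3,0,0.2],-1]
    - [[0,0,0],[3,0,0.2],-1]
    - [[0,0,0],[3,0,0.2],-1]
    - [[0,0,0],[3,0,0.2],-1]
    - [[0,0,0],[0,0,0],-1]

```text
clock: 6.08
eef_pos: [463.2, 103.0, 33.5]
tool_rot: [3.133, 1.516, -0.134]
force: [0.2, 0.7, 1.1]
width: 85.3
```

```bash
python3 - <<'E'
from h import *
P,R,s=pose(); print(P,s["qpos"].round(3),s["force"]); print(R.as_matrix().round(3))
d=get_image("wrist"); c=cloud(d); print(d["cam_to_world"].round(2)); 
# gripper geometry in tool frame from wrist depth: near points
q=(c.reshape(-1,3)-P)@R.as_matrix(); col=d["img"].reshape(-1,3).max(1)
m=(col<70)&(np.abs(q[:,1])<75)&(q[:,0]<40)&(q[:,0]>-120)&(np.abs(q[:,2])<60); print(m.sum())
for a in range(-110,40,10):
    k=m&(q[:,0]>=a)&(q[:,0]<a+10)
    if k.sum()>5: print(a,k.sum(),"y",np.percentile(q[k,1],[1,99]).round(),"z",np.percentile(q[k,2],[1,99]).round())
save(d,"w2")
E
```

```text
[463.2283274  103.03419668  33.46079125] [-0.507  0.81   0.32   2.199 -1.1    0.233 -0.901] [0.15755342 0.68281037 1.08461568]
[[ 0.054 -0.125 -0.991]
 [-0.007 -0.992  0.125]
 [-0.999  0.    -0.055]]
[[-1.2000e-01  9.5000e-01  2.7000e-01  5.4033e+02]
 [-9.9000e-01 -1.2000e-01 -3.0000e-02  9.3630e+01]
 [ 0.0000e+00 -2.7000e-01  9.6000e-01  1.5650e+02]
 [ 0.0000e+00  0.0000e+00  0.0000e+00  1.0000e+00]]
33040
-70 1713 y [-36.  35.] z [-18. -16.]
-60 10750 y [-67.  68.] z [-18.  -8.]
-50 11012 y [-72.  72.] z [-17.   7.]
-40 4030 y [-72.  71.] z [-14.  -6.]
-30 1469 y [-55.  55.] z [-12.   7.]
-20 1699 y [-56.  55.] z [-12.  10.]
-10 1415 y [-71.  55.] z [-31.  10.]
0 927 y [-72.  54.] z [-31.  10.]
10 24 y [-43.  43.] z [-8.  8.]
```

View pics/w2.png

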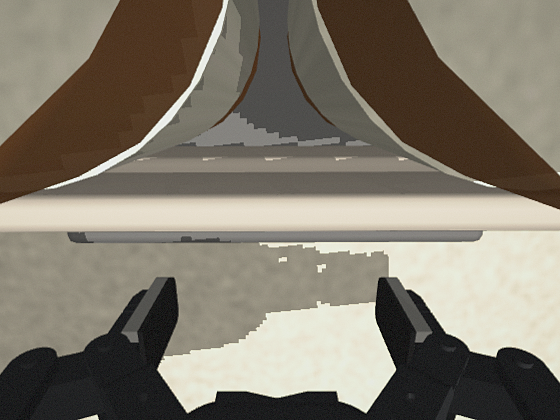

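Emit:
jog_arm:
  series:
    - [[0,0,0],[2,0,-2],-1]
    - [[0,0,0],[2,0,-2],-1]
    - [[0,0,0],[2,0,-2],-1]
    - [[0,0,0],[2,0,-2],-1]
    - [[0,0,0],[0.5,0,-2],-1]
    - [[0,0,0],[0,0,-2],-1]

```text
clock: 6.88
eef_pos: [475.7, 101.4, 25.8]
tool_rot: [3.134, 1.516, -0.133]
force: [-0.1, 0.0, -0.5]
width: 85.5
```

```bash
cat > st.py <<'E'
from h import *
P,R,s=pose(); M=R.as_matrix(); f=-M[:,2]
print(P.round(1),"q",s["qpos"].round(3),"F",s["force"].round(1),"yaw",np.degrees(np.arctan2(f[1],f[0])).round(2),"tilt",np.degrees(np.arcsin(M[:,0]@np.r_[f[:2],0]/np.hypot(*f[:2]))).round(2),"roll",np.degrees(np.arcsin(M[2,1])).round(2))
E
cat st.py > /dev/null; python3 st.py
```

```text
[475.7 101.4  25.8] q [-0.5    0.833  0.328  2.169 -1.091  0.247 -0.905] F [-0.1  0.  -0.5] yaw -7.18 tilt 3.13 roll 0.02
```

Emit:
jog_arm:
  series:
    - [[0,0,0],[0,0,-1.5],-1]
    - [[0,0,0],[0,0,-1.5],-1]
    - [[0,0,0],[0,0.1,-1.5],-1]
    - [[0,0,0],[0,0.2,-2],-1]
    - [[0,0,0],[0,0.3,-2.5],-1]
    - [[0,0,0],[0,0.3,-2.5],-1]
    - [[0,0,0],[0,0.3,-2.5],-1]
    - [[0,0,0],[0,0.3,-2.5],-1]

```text
clock: 7.88
eef_pos: [491.1, 98.2, 26.4]
tool_rot: [3.136, 1.518, -0.13]
force: [-3.0, 1.2, -1.7]
width: 85.3
```

```bash
cat > car.py <<'E'
from h import *
import sys
exec(open("st.py").read().split("\n",1)[1])
d=get_image("top"); c=cloud(d); save(d,sys.argv[1])
# handle bar: dark, z 215..260, within carrier neighbourhood
m=(c[...,2]>222)&(c[...,2]<256)&(d["img"].max(-1)<60)&(c[...,1]>-30)&(c[...,1]<200)&(c[...,0]>530)&(c[...,0]<760)
n,l,stt,_=cv2.connectedComponentsWithStats(m.astype(np.uint8)); k=1+np.argmax(stt[1:,4])
q=c[l==k]; (cx,cy),(w,h),a=cv2.minAreaRect(q[:,:2].astype(np.float32))
qq=q[:,:2]-q[:,:2].mean(0); u=np.linalg.svd(qq,full_matrices=False)[2][0]; u=u*np.sign(u[1]); yaw=np.degrees(np.arctan2(-u[0],u[1]))
a=np.radians(yaw); print("handle",round(cx,1),round(cy,1),(round(w),round(h)),"z",np.median(q[:,2]).round(1),"yaw",yaw.round(2),"carrier",(np.array([cx,cy])-15*np.array([np.cos(a),np.sin(a)])).round(1))
E
python3 car.py t3
```

```text
[491.1  98.2  26.4] q [-0.513  0.847  0.375  2.13  -1.057  0.297 -0.93 ] F [-3.   1.2 -1.7] yaw -7.15 tilt 3.05 roll 0.02
handle 571.9 87.7 (153, 18) z 241.7 yaw -7.08 carrier [557.   89.5]
```

```bash
cat > go.py <<'E'
from h import *
import sys
x,y,yaw,tilt,z,n=map(float,sys.argv[1:7]); P,R,s=pose(); a=np.radians(yaw)
t=[x-67*np.cos(a),y-67*np.sin(a),z]; print(np.round(t,1))
pl=plan(P,R,t,target(yaw,tilt,-1),int(n)); print(pl[0],pl[len(pl)//2],pl[-1])
E
python3 go.py 600 80 -4 3 25 16
```

```text
[533.2  84.7  25. ]
[[-0.2, -0.0, -0.0], [0.2, 0.5, -2.7]] [[-0.2, -0.0, -0.0], [0.2, 0.6, -2.6]] [[-0.2, -0.0, -0.0], [0.2, 0.6, -2.6]]
```

Emit:
jog_arm:
  series:
    - [[-0.2,0,0],[0.2,0.5,-2.7],-1]
    - [[-0.2,0,0],[0.2,0.5,-2.7],-1]
    - [[-0.2,0,0],[0.2,0.5,-2.7],-1]
    - [[-0.2,0,0],[0.2,0.5,-2.7],-1]
    - [[-0.2,0,0],[0.2,0.5,-2.7],-1]
    - [[-0.2,0,0],[0.2,0.6,-2.7],-1]
    - [[-0.2,0,0],[0.2,0.6,-2.6],-1]
    - [[-0.2,0,0],[0.2,0.6,-2.6],-1]

```text
clock: 8.93
eef_pos: [512.2, 91.5, 26.4]
tool_rot: [3.117, 1.517, -0.121]
force: [-6.2, 1.7, 2.9]
width: 85.3
```

```bash
python3 car.py t4; python3 go.py 600 80 -4 3 25 8
```

```text
[512.2  91.5  26.4] q [-0.511  0.864  0.413  2.08  -1.011  0.345 -0.933] F [-6.2  1.7  2.9] yaw -5.54 tilt 3.08 roll 0.08
handle 593.2 83.8 (154, 18) z 241.6 yaw -5.5 carrier [578.3  85.2]
[533.2  84.7  25. ]
[[-0.2, -0.0, -0.0], [0.3, 0.6, -2.6]] [[-0.2, -0.0, -0.0], [0.3, 0.6, -2.6]] [[-0.2, -0.0, -0.0], [0.3, 0.6, -2.6]]
```

Emit:
jog_arm:
  series:
    - [[-0.2,0,0],[0.3,0.6,-2.6],-1]
    - [[-0.2,0,0],[0.3,0.6,-2.6],-1]
    - [[-0.2,0,0],[0.3,0.6,-2.6],-1]
    - [[-0.2,0,0],[0.3,0.6,-2.6],-1]
    - [[-0.2,0,0],[0.3,0.6,-2.6],-1]
    - [[-0.2,0,0],[0.3,0.6,-2.6],-1]
    - [[-0.2,0,0],[0.3,0.6,-2.6],-1]
    - [[-0.2,0,0],[0.3,0.6,-2.6],-1]

```text
clock: 9.98
eef_pos: [532.1, 85.1, 25.3]
tool_rot: [3.095, 1.518, -0.115]
force: [-7.2, 1.8, 4.9]
width: 85.5
```

```bash
python3 car.py t5; python3 go.py 640 74 -1 3 25 16
```

```text
[532.1  85.1  25.3] q [-0.503  0.883  0.44   2.03  -0.973  0.388 -0.932] F [-7.2  1.8  4.9] yaw -3.93 tilt 3.03 roll 0.14
handle 613.2 80.2 (154, 18) z 241.7 yaw -4.06 carrier [598.3  81.3]
[573.   75.2  25. ]
[[-0.2, -0.0, -0.0], [0.2, 0.4, -2.5]] [[-0.2, -0.0, -0.0], [0.2, 0.5, -2.5]] [[-0.2, -0.0, -0.0], [0.1, 0.6, -2.5]]
```

Emit:
jog_arm:
  series:
    - [[-0.2,0,0],[0.1,0.4,-2.5],-1]
    - [[-0.2,0,0],[0.1,0.4,-2.5],-1]
    - [[-0.2,0,0],[0.1,0.4,-2.5],-1]
    - [[-0.2,0,0],[0.1,0.4,-2.5],-1]
    - [[-0.2,0,0],[0.1,0.5,-2.5],-1]
    - [[-0.2,0,0],[0.1,0.5,-2.5],-1]
    - [[-0.2,0,0],[0.1,0.5,-2.5],-1]
    - [[-0.2,0,0],[0.1,0.5,-2.5],-1]

```text
clock: 11.02
eef_pos: [553.0, 79.9, 25.3]
tool_rot: [3.049, 1.516, -0.133]
force: [-4.0, 0.6, 0.0]
width: 85.3
```

```bash
python3 car.py t6; python3 go.py 645 73 -0.5 3 26 10
```

```text
[553.   79.9  25.3] q [-0.499  0.9    0.466  1.978 -0.937  0.428 -0.935] F [-4.   0.6  0. ] yaw -2.35 tilt 3.13 roll 0.29
handle 634.0 77.0 (153, 18) z 241.6 yaw -2.45 carrier [619.   77.7]
[578.   73.6  26. ]
[[-0.2, -0.0, -0.0], [0.1, 0.5, -2.5]] [[-0.2, -0.0, -0.0], [0.1, 0.6, -2.5]] [[-0.2, -0.0, -0.0], [0.1, 0.6, -2.5]]
```

Emit:
jog_arm:
  series:
    - [[-0.2,0,0],[0.1,0.5,-2.5],-1]
    - [[-0.2,0,0],[0.1,0.5,-2.5],-1]
    - [[-0.2,0,0],[0.1,0.5,-2.5],-1]
    - [[-0.2,0,0],[0.1,0.5,-2.5],-1]
    - [[-0.2,0,0],[0.1,0.6,-2.5],-1]
    - [[-0.2,0,0],[0.1,0.6,-2.5],-1]
    - [[-0.2,0,0],[0.1,0.6,-2.5],-1]
    - [[-0.2,0,0],[0.1,0.6,-2.5],-1]

```text
clock: 12.08
eef_pos: [572.9, 74.8, 25.6]
tool_rot: [3.019, 1.516, -0.136]
force: [-4.5, 0.2, -2.2]
width: 85.5
```

```bash
python3 car.py t7; python3 go.py 665 72 0.8 3 26 10
```

```text
[572.9  74.8  25.6] q [-0.491  0.917  0.487  1.926 -0.904  0.469 -0.936] F [-4.5  0.2 -2.2] yaw -0.75 tilt 3.12 roll 0.38
handle 653.7 73.6 (152, 18) z 241.9 yaw -0.82 carrier [638.7  73.8]
[598.   71.1  26. ]
[[-0.2, -0.0, -0.0], [0.1, 0.3, -2.5]] [[-0.2, -0.0, -0.0], [0.1, 0.4, -2.5]] [[-0.2, -0.0, -0.0], [0.1, 0.4, -2.5]]
```

Emit:
jog_arm:
  series:
    - [[-0.2,0,0],[0.1,0.4,-2.5],-1]
    - [[-0.2,0,0],[0.1,0.4,-2.5],-1]
    - [[-0.2,0,0],[0.1,0.4,-2.5],-1]
    - [[-0.2,0,0],[0.1,0.4,-2.5],-1]
    - [[-0.2,0,0],[0.1,0.4,-2.5],-1]
    - [[-0.2,0,0],[0.1,0.4,-2.5],-1]
    - [[-0.2,0,0],[0.1,0.4,-2.5],-1]
    - [[-0.2,0,0],[0.1,0.4,-2.5],-1]

```text
clock: 13.12
eef_pos: [592.8, 71.7, 26.0]
tool_rot: [2.995, 1.516, -0.132]
force: [-3.1, -0.7, -2.8]
width: 85.3
```

```bash
python3 car.py t8; python3 go.py 680 71.5 1 3 26 9; python3 - <<'E'
import cv2,numpy as np
im=cv2.imread("pics/t8.png"); cv2.imwrite("pics/c8.png",cv2.resize(im[105:220,190:340],None,fx=5,fy=5,interpolation=cv2.INTER_CUBIC))
E
```

```text
[592.8  71.7  26. ] q [-0.484  0.935  0.505  1.872 -0.874  0.509 -0.938] F [-3.1 -0.7 -2.8] yaw 0.86 tilt 3.1 roll 0.46
handle 673.4 73.2 (17, 151) z 241.5 yaw 0.78 carrier [658.4  73. ]
[613.   70.3  26. ]
[[-0.0, -0.0, -0.1], [0.1, 0.2, -2.2]] [[-0.0, -0.0, -0.1], [0.1, 0.2, -2.2]] [[-0.0, -0.0, -0.1], [0.1, 0.2, -2.2]]
```

View pics/c8.png

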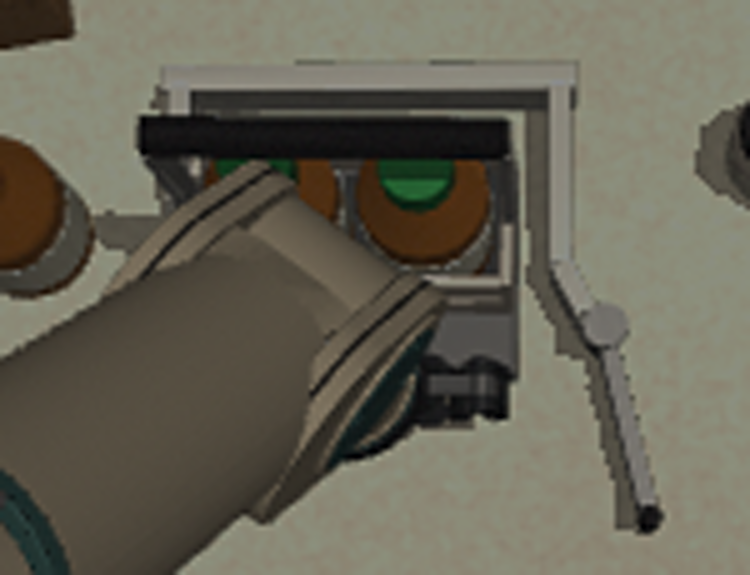

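```bash
python3 - <<'E'
from h import *
d=get_image("top"); c=cloud(d)
for (u,v) in [(246,139),(236,145),(226,150),(246,150),(256,155),(270,163),(240,170),(215,165)]: print((u,v),c[v,u].round(0))
d=get_image("scene"); cv2.imwrite("pics/s9.png",cv2.resize(d["img"][120:300,230:430],None,fx=3.3,fy=3.3,interpolation=cv2.INTER_CUBIC)[...,::-1])
E
```

```text
(246, 139) [629.  75. 361.]
(236, 145) [610.  87. 398.]
(226, 150) [597. 100. 418.]
(246, 150) [605.  71. 384.]
(256, 155) [597.  54. 380.]
(270, 163) [584.  30. 379.]
(240, 170) [559.  72. 447.]
(215, 165) [564. 109. 463.]
```

View pics/s9.png

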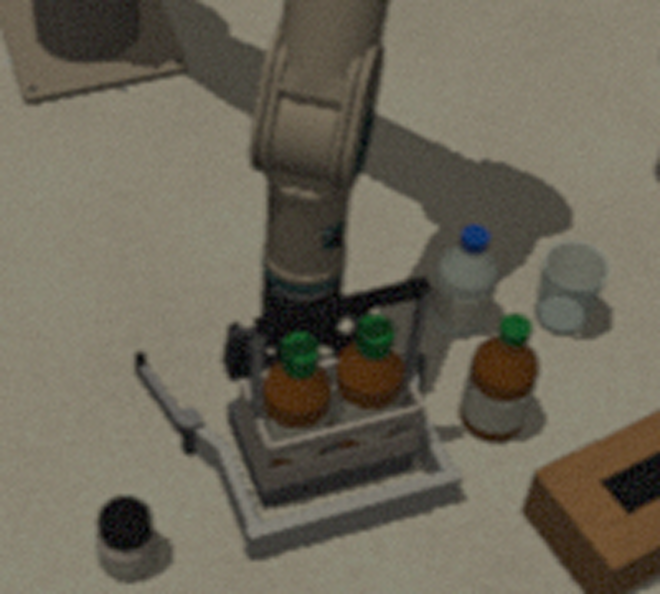

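The scene view shows the hand upright behind the carrier. It is clear of the frame and handle, and the carrier is entering the bay squarely.

Emit:
jog_arm:
  series:
    - [[0,0,0],[0,0.2,-2.5],-1]
    - [[0,0,0],[0,0.2,-2.5],-1]
    - [[0,0,0],[0,0.2,-2.5],-1]
    - [[0,0,0],[0,0.2,-2.5],-1]
    - [[0,0,0],[0,0.2,-2.5],-1]
    - [[0,0,0],[0,0.2,-2.5],-1]
    - [[0,0,0],[0,0.2,-2.5],-1]
    - [[0,0,0],[0,0.2,-2.5],-1]

```text
clock: 14.28
eef_pos: [612.8, 70.4, 27.1]
tool_rot: [2.996, 1.516, -0.131]
force: [-3.6, -0.0, -2.4]
width: 85.4
```

```bash
python3 car.py t9
```

```text
[612.8  70.4  27.1] q [-0.484  0.954  0.528  1.816 -0.854  0.553 -0.964] F [-3.6 -0.  -2.4] yaw 0.84 tilt 3.1 roll 0.45
handle 692.8 72.5 (16, 153) z 241.7 yaw 0.9 carrier [677.8  72.3]
```

Emit:
jog_arm:
  series:
    - [[0,0,0],[0.1,0.1,-2],-1]
    - [[0,0,0],[0.1,0.1,-2],-1]
    - [[0,0,0],[0.1,0.1,-1.5],-1]
    - [[0,0,0],[0.1,0.1,-1.5],-1]
    - [[0,0,0],[0.1,0,-1],-1]
    - [[0,0,0],[0.1,0,-1],-1]
    - [[0,0,0],[0,0,-1],-1]
    - [[0,0,0],[0,0,-1],-1]

```text
clock: 15.32
eef_pos: [623.7, 70.1, 27.1]
tool_rot: [2.994, 1.516, -0.133]
force: [-3.8, -0.1, 0.3]
width: 85.4
```

```bash
python3 car.py t10
```

```text
[623.7  70.1  27.1] q [-0.483  0.965  0.539  1.785 -0.844  0.576 -0.979] F [-3.8 -0.1  0.3] yaw 0.84 tilt 3.1 roll 0.46
handle 703.8 71.9 (17, 151) z 241.8 yaw 0.95 carrier [688.8  71.7]
```

Emit:
jog_arm:
  series:
    - [[0,0,0],[0,0,-0.8],-1]
    - [[0,0,0],[0,0,-0.8],-1]
    - [[0,0,0],[0,0,-0.8],-1]
    - [[0,0,0],[0,0,-0.8],-1]

```text
clock: 15.88
eef_pos: [624.7, 70.2, 27.1]
tool_rot: [2.996, 1.521, -0.131]
force: [-11.1, 0.2, 6.0]
width: 85.3
```

Emit:
jog_arm:
  series:
    - [[0,0,0],[0,0,-0.5],-1]
    - [[0,0,0],[0,0,-0.5],-1]

```text
clock: 16.12
eef_pos: [624.7, 70.1, 27.0]
tool_rot: [2.996, 1.522, -0.131]
force: [-12.4, -0.3, 7.9]
width: 85.8
```

Emit:
jog_arm:
  series:
    - [[0,0,0],[0,0,-0.7],-1]
    - [[0,0,0],[0,0,-0.7],-1]
    - [[0,0,0],[0,0,-0.5],-1]
    - [[0,0,0],[0,0,0],-1]

```text
clock: 16.62
eef_pos: [624.8, 70.0, 27.0]
tool_rot: [2.998, 1.526, -0.129]
force: [-15.8, -0.7, 9.9]
width: 85.0
```

```bash
python3 car.py t11
```

```text
[624.8  70.   27. ] q [-0.483  0.971  0.545  1.772 -0.837  0.595 -0.987] F [-15.8  -0.7   9.9] yaw 0.84 tilt 2.54 roll 0.37
handle 705.3 72.2 (18, 152) z 241.5 yaw 0.52 carrier [690.3  72. ]
```

Home: 16 N on the fingers and no further travel. I'll back off gently, then go for the latch.

Emit:
jog_arm:
  series:
    - [[0,0,0],[0,0,1.5],-1]
    - [[0,0,0],[0,0,2],-1]
    - [[0,0,0],[0,0,4],-1]
    - [[0,0,0],[0,0,10],-1]
    - [[0,0,0],[0,0,15],-1]
    - [[0,0,0],[0,0,20],-1]
    - [[0,0,0],[0,0,20],-1]
    - [[0,0,0],[-5,0,15],1]

```text
clock: 17.68
eef_pos: [541.9, 68.8, 27.9]
tool_rot: [2.989, 1.515, -0.138]
force: [0.2, 1.0, 0.1]
width: 70.3
```

```bash
python3 car.py t12; python3 - <<'E'
from h import *
P,R,s=pose(); d=get_image("top"); c=cloud(d); print(P)
q=c[160:225,295:335].reshape(-1,3); q=q[(q[:,2]>24)&(q[:,2]<60)&(q[:,1]<-25)]
pg=q[(q[:,2]>37)&(q[:,0]<560)]; po=q[(q[:,2]>46)&(q[:,0]>600)]; print("peg",pg.mean(0),len(pg),"post",po.mean(0),len(po))
for r in plan(P,R,[555,-120,110],target(0,2,-1),8)[::7]: print(r)
E
```

```text
[541.9  68.8  27.9] q [-0.465  0.879  0.433  2.012 -0.931  0.391 -0.86 ] F [0.2 1.  0.1] yaw 0.82 tilt 3.18 roll 0.49
handle 705.3 72.1 (18, 152) z 241.7 yaw 0.88 carrier [690.3  71.9]
[539.82961069  68.8273977   28.26073893]
peg [537.38187856 -72.82586756  42.03779849] 22 post [628.72758668 -47.42613544  54.10675696] 73
[[0.1, -0.1, -0.1], [-9.9, 23.7, -2.1]]
[[0.1, -0.1, -0.1], [-10.1, 23.6, -2.2]]
```

Emit:
jog_arm:
  series:
    - [[0,0,0],[-20,0,0],1]
    - [[0,0,0],[-30,0,0],1]
    - [[0,0,0],[-30,0,0],1]
    - [[0,0,0],[-5,35,-1],1]
    - [[0,0,0],[0,40,-3],1]
    - [[0,0,0],[0,40,-3],1]
    - [[0,0,0],[0,40,-3],1]
    - [[0,0,0],[0,35,-3],1]

```text
clock: 18.77
eef_pos: [554.7, -122.5, 115.3]
tool_rot: [2.972, 1.513, -0.156]
force: [0.6, 0.3, 0.2]
width: -0.1
```

```bash
python3 st.py; python3 - <<'E'
from h import *
P,R,s=pose(); print(s["width"])
for r in plan(P,R,[563,-115,39],target(0,1,-1),8)[::7]: print(r)
E
```

```text
[ 554.7 -122.5  115.3] q [-0.193  0.767  0.577  1.932 -0.743  0.601 -0.687] F [0.6 0.3 0.2] yaw 0.81 tilt 3.25 roll 0.56
-0.06449872778281854
[[0.1, -0.3, -0.1], [9.6, -1.0, -0.5]]
[[0.1, -0.3, -0.1], [9.6, -0.9, -0.8]]
```

Emit:
jog_arm:
  series:
    - [[0,-0.3,0],[9.5,-0.5,-0.8],1]
    - [[0,-0.3,0],[9.5,-0.5,-0.8],1]
    - [[0,-0.3,0],[9.5,-0.5,-0.8],1]
    - [[0,-0.3,0],[9.5,-0.5,-0.8],1]
    - [[0,-0.3,0],[9.5,-0.5,-0.8],1]
    - [[0,-0.3,0],[9.5,-0.5,-0.8],1]
    - [[0,-0.3,0],[9.5,-0.5,-0.8],1]
    - [[0,-0.3,0],[9.5,-0.5,-0.8],1]

```text
clock: 19.77
eef_pos: [562.4, -116.6, 38.4]
tool_rot: [2.551, 1.556, -0.577]
force: [0.6, -0.2, 0.1]
width: 0.3
```

```bash
python3 st.py; python3 - <<'E'
from h import *
P,R,s=pose(); pv=np.array([625.3,-48.]); M=R.as_matrix()
prev=P
for phi in (196,185,175,165,155,145,135,125,115,105,98,91):
    a=np.radians(phi); u=np.array([np.cos(a),np.sin(a)]); t=np.array([np.sin(a),-np.cos(a)])
    e=11*abs(t[0])+14.5*abs(t[1]); p=pv+70*u-t*(5+e); p=np.r_[p,39]
    d=(p-prev)@M; print(phi,p.round(0),"tool d",d.round(1)); prev=p
E
```

```text
[ 562.4 -116.6   38.4] q [-0.154  0.902  0.497  1.898 -0.806  0.537 -0.661] F [ 0.6 -0.2  0.1] yaw 0.82 tilt 0.69 roll 0.46
196 [564. -88.  39.] tool d [ -0.8 -28.2  -2.1]
185 [557. -74.  39.] tool d [ -0.2 -14.1   6.5]
175 [554. -62.  39.] tool d [ -0.1 -12.3   3.4]
165 [552. -51.  39.] tool d [ -0.1 -11.3   1.6]
155 [552. -39.  39.] tool d [ -0.1 -11.9  -0.4]
145 [555. -27.  39.] tool d [ -0.1 -12.2  -2.6]
135 [560. -15.  39.] tool d [ -0. -12.  -5.]
125 [567.  -3.  39.] tool d [ -0.  -11.2  -7.5]
115 [577.   7.  39.] tool d [ 0.  -9.9 -9.9]
105 [588.  15.  39.] tool d [  0.1  -7.9 -12. ]
98 [598.  19.  39.] tool d [ 0.1 -4.1 -9.4]
91 [608.  22.  39.] tool d [  0.1  -2.7 -10. ]
```

Emit:
jog_arm:
  series:
    - [[0,0,0],[-0.4,-10,-1],1]
    - [[0,0,0],[-0.4,-10,-1],1]
    - [[0,0,0],[0,-8,0],1]
    - [[0,0,0],[0,-7,3],1]
    - [[0,0,0],[0,-7,3],1]
    - [[0,0,0],[0,-6,2],1]
    - [[0,0,0],[0,-6,1.5],1]
    - [[0,0,0],[0,-6,1],1]

```text
clock: 20.78
eef_pos: [552.8, -56.6, 39.2]
tool_rot: [2.552, 1.556, -0.576]
force: [0.9, -1.0, -0.0]
width: 0.4
```

Emit:
jog_arm:
  series:
    - [[0,0,0],[0,-6,1],1]
    - [[0,0,0],[0,-6,0],1]
    - [[0,0,0],[0,-6,0],1]
    - [[0,0,0],[0,-6,-1],1]
    - [[0,0,0],[0,-6,-1.5],1]
    - [[0,0,0],[0,-6,-2.5],1]
    - [[0,0,0],[0,-6,-2.5],1]

```text
clock: 21.65
eef_pos: [558.9, -14.2, 38.9]
tool_rot: [2.559, 1.556, -0.568]
force: [-0.6, -0.9, -0.8]
width: 0.1
```

```bash
python3 st.py; python3 - <<'E'
from h import *
d=get_image("top"); s=get_image("scene")
a=cv2.resize(d["img"][100:240,190:360],(510,420)); b=cv2.resize(s["img"][180:300,230:390],(280,210))
b=cv2.copyMakeBorder(b,0,210,0,0,0); cv2.imwrite("pics/m13.png",np.hstack([a,b])[...,::-1])
E
```

```text
[558.9 -14.2  38.9] q [-0.344  0.893  0.505  1.94  -0.843  0.518 -0.798] F [-0.6 -0.9 -0.8] yaw 0.83 tilt 0.69 roll 0.46
```

View pics/m13.png

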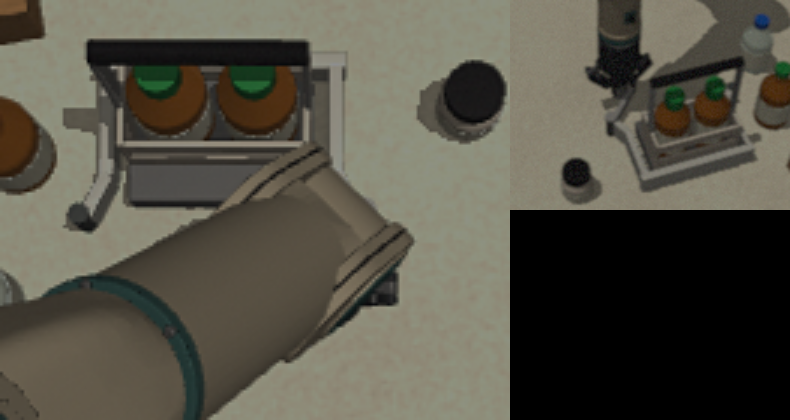

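Emit:
jog_arm:
  series:
    - [[0,0,0],[0,-6,-4],1]
    - [[0,0,0],[0,-6,-4],1]
    - [[0,0,0],[0,-5,-5],1]
    - [[0,0,0],[0,-5,-5],1]
    - [[0,0,0],[0,-4,-6],1]
    - [[0,0,0],[0,-4,-6],1]
    - [[0,0,0],[0,-2,-5],1]
    - [[0,0,0],[0,-2,-4],1]

```text
clock: 22.75
eef_pos: [597.5, 20.0, 39.1]
tool_rot: [2.557, 1.556, -0.57]
force: [-1.3, -1.4, -0.5]
width: 0.3
```

Emit:
jog_arm:
  series:
    - [[0,0,0],[0,-1,-3],1]
    - [[0,0,0],[0,-1,-3],1]
    - [[0,0,0],[0,0,-1],1]
    - [[0,0,0],[0,0,-1],1]

```text
clock: 23.25
eef_pos: [605.1, 22.3, 39.2]
tool_rot: [2.579, 1.557, -0.549]
force: [-0.3, -0.1, 0.7]
width: -0.0
```

```bash
python3 st.py
```

```text
[605.1  22.3  39.2] q [-0.42   0.943  0.559  1.809 -0.811  0.621 -0.921] F [-0.3 -0.1  0.7] yaw 0.83 tilt 0.68 roll 0.43
```

Continue until the bar meets its stop.

Emit:
jog_arm:
  series:
    - [[0,0,0],[0,0,-1],1]
    - [[0,0,0],[0,0,-1],1]
    - [[0,0,0],[0,0,-1],1]
    - [[0,0,0],[0,0,-1],1]
    - [[0,0,0],[0,0,0],1]

```text
clock: 23.88
eef_pos: [609.5, 22.0, 39.3]
tool_rot: [2.569, 1.556, -0.558]
force: [-0.7, 0.4, 0.2]
width: 0.2
```

Emit:
jog_arm:
  series:
    - [[0,0,0],[0,0,-0.7],1]
    - [[0,0,0],[0,0,-0.7],1]
    - [[0,0,0],[0,0,-0.5],1]
    - [[0,0,0],[0,0,0],1]

```text
clock: 24.38
eef_pos: [610.0, 22.1, 39.2]
tool_rot: [2.495, 1.558, -0.632]
force: [-4.7, 0.8, 3.8]
width: 0.1
```

Emit:
jog_arm:
  series:
    - [[0,0,0],[0,0,-0.7],1]
    - [[0,0,0],[0,0,-0.7],1]
    - [[0,0,0],[0,0,0],1]

```text
clock: 24.75
eef_pos: [610.1, 22.1, 39.1]
tool_rot: [2.39, 1.561, -0.738]
force: [-8.3, 0.7, 5.0]
width: 0.1
```

Emit:
jog_arm:
  series:
    - [[0,0,0],[0,0,2],1]
    - [[0,0,0],[0,0,4],1]
    - [[0,0,0],[0,0,10],1]
    - [[0,0,0],[0,0,20],1]
    - [[0,0,0],[0,0,20],1]
    - [[0,0,0],[0,0,20],1]
    - [[0,0,0],[-20,0,20],1]
    - [[0,0,0],[-20,20,10],1]

```text
clock: 25.75
eef_pos: [505.0, 2.2, 78.4]
tool_rot: [2.591, 1.558, -0.533]
force: [0.4, -0.5, 0.6]
width: 0.0
```

Emit:
jog_arm:
  series:
    - [[0,0,0],[-20,30,0],1]
    - [[0,0,0],[-20,40,0],1]
    - [[0,0,0],[-10,45,0],1]
    - [[0,0,0],[-5,45,0],1]
    - [[0,0,0],[0,45,0],1]
    - [[0,0,0],[0,45,0],1]
    - [[0,0,0],[0,40,0],1]
    - [[0,0,0],[0,0,0],1]

```text
clock: 26.75
eef_pos: [508.9, -293.4, 136.2]
tool_rot: [2.408, 1.552, -0.725]
force: [0.1, 0.4, -0.0]
width: -0.0
```

```bash
python3 car.py t14; python3 - <<'E'
from h import *
d=get_image("top"); c=cloud(d); s=get_image("scene")
q=c[150:200,205:330].reshape(-1,3); po=q[(q[:,2]>46)&(q[:,2]<60)&(q[:,1]<-30)&(q[:,0]>600)&(q[:,0]<645)]; pg=q[(q[:,2]>37)&(q[:,2]<50)&(q[:,1]>20)&(q[:,1]<70)&(q[:,0]<645)&(q[:,0]>600)]
print("post",po.mean(0),"peg",pg.mean(0),len(pg)); b=q[(q[:,2]>25)&(q[:,2]<37)&(q[:,1]>-30)&(q[:,1]<40)&(q[:,0]<634)&(q[:,0]>600)]
k=np.polyfit(b[:,1],b[:,0],1); print("bar x(y) slope deg",np.degrees(np.arctan(k[0])),"x at pivot",np.polyval(k,-48),len(b))
a=cv2.resize(d["img"][100:240,190:360],(510,420)); b=cv2.resize(s["img"][180:300,230:390],(280,210)); cv2.imwrite("pics/m14.png",np.hstack([a,cv2.copyMakeBorder(b,0,210,0,0,0)])[...,::-1])
E
```

```text
[ 508.9 -293.4  136.2] q [ 0.101  0.774  0.613  1.832 -0.646  0.725 -0.49 ] F [ 0.1  0.4 -0. ] yaw 0.5 tilt 0.79 roll 0.71
handle 705.3 72.2 (18, 152) z 241.4 yaw 0.75 carrier [690.3  72. ]
post [628.01481687 -48.72924768  54.90914183] peg [627.8143675   44.58824226  42.38517269] 26
bar x(y) slope deg -1.3116778886748988 x at pivot 627.0962635299672 106
```

View pics/m14.png

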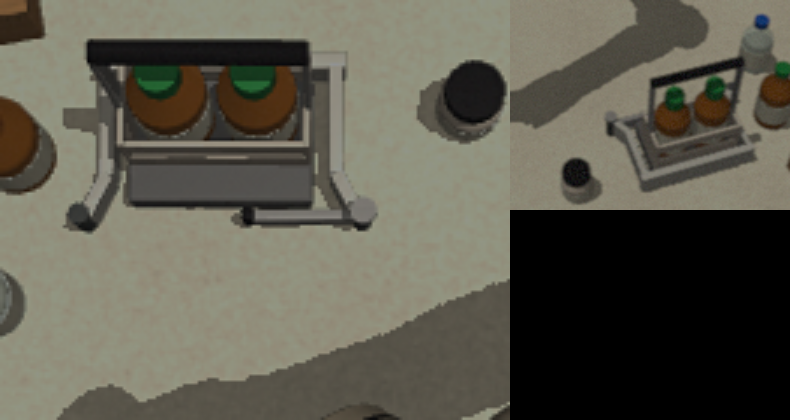

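```bash
python3 -c "
from cell import *
print(finish_job())"
```

```text
the job is handed in; nothing more can be done
None
```

The carrier is fully home against the bay's back stop, and the latch bar is closed across its front. I handed the job in at about 27 s on the robot's clock; no verdict was reported.

**Carrier:** I pushed it about 144 mm with both open fingertips on the low grey base, turning it about 8° as it went to line it up with the bay. At the stop the fingers read about 16 N with no further movement, where sliding had taken about 4 N. Afterwards it measured (690.3, 72.0) mm at 0.75° yaw, against my bay estimate of about (691, 71) mm and 1°. The handle height stayed within 1 mm on every check, so there was no sign of tipping.

**Latch:** I pushed it round with the shut fingertips until it met its stop, where it held against about 8 N. The bar then lay 1.3° off the world y axis. The bay itself is turned about 1°, so it is closed to within measuring error.

**Disagreements:**
- The 20° hand tilt I first planned was not reachable. On that try the arm stopped at z = 60 mm and drifted about 20 mm forward towards the carrier, with no contact force; I backed off and used a 3° tilt instead.
- The latch started about 20° from its stated fully open position.
- The carrier came out about 1 mm short of my estimate of the stop, which is within the 2 mm calibration.

In the last views the carrier, latch, jar and the two nearby bottles looked in order. I did not re-measure the bystanders, and the beaker and spatula were outside those views. The arm ended clear of everything.

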